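Shake a paint pot on the vortex mixer

ROBOT

A 6-joint arm with a two-finger parallel gripper is mounted at the origin on the work surface. World frame = base frame: x ahead of the robot, y to its left, z up, the work surface at z = 0. Lengths are in mm, angles in rad, forces in N, time in s.
With the tool pointing down it reaches from about 350 to 775 mm from the base axis. Payload 5.5 kg.
Tool frame: the origin (TCP) lies midway between the tips of the shut fingers; the grasp point (between the pads) lies 19 mm behind it; z points along the fingers, y is the line along which they close (so a half turn about z gives the same grasp; the last joint's range is limited). The gripper opens to 85 mm and grips with 20 to 120 N. Pads are 22 mm wide; open, the fingers measure 114 mm over their backs; the gripper's body (76 mm by 85 mm) begins 54 mm behind the grasp point. The pads swing forward as they close: fully open they stand 13 mm farther back than shut.
Start: joints at [-1.335, 0.313, 0.046, 1.304, 0, 1.431], TCP at [211.033, -534.918, 231.323] pointing down, gripper open.
Joint ranges: [-2.76, 2.76], [-0.86, 1.69], [-1.03, 1.26], [-2.2, 2.34], [-1.47, 1.5], [-3.14, 3.14]. Speed limits (rad/s): [2.57, 2.57, 3.14, 3.14, 3.14, 3.14].

INTERFACE

Orientations are given as [roll, pitch, yaw] about the fixed x, y, z axes, in that order (R = Rz(yaw) Ry(pitch) Rx(roll)).
In Python, from rig import arm, eyes, workorder gives the robot as it stands.
- The arm moves only by the tool carry_out, never from a script. Its argument "deltas" is a list of rows, each an object of numbers: "rx", "ry", "rz": the turn, a rotation vector about the world's x, y, z in rad; "x", "y", "z": the shift along the world's x, y, z in m; "fingers": the opening, from 0 (shut) to 1 (fully open). A call has 1 to 20 rows; each row shifts and turns the commanded pose from where the row before left it; what a row does not reach is not made up. A row lasts 1/10 s, in which the tool goes at most 50 mm and 8.59 degrees, less where a joint would pass 70% of its speed; a pose out of reach is approached as far as the arm can. A call with a gripper value outside its range is refused whole. The fingers move at their own pace and stop on an object; "squeeze" is the grip in N (left out, the last holds). Time passes only in rows, so rows that do not move let the fingers close. It gives the time, the measured TCP pose, the force, the opening and the grip force at its end, in the units of the state.
- arm.sense(): the state, without advancing time (a new reading comes with each control period).
- eyes.snapshot(name): name is "scene" or "top" or "wrist"; returns (picture, depth): 420x560x3 uint8, red, green, blue; 420x560 float32, mm along the optical axis (not along the pixel's ray), 0 where there is no reading.
- eyes.get_calibration(name): a dict with "fov_y" (degrees; the focal length in pixels is half the picture's height over the tangent of half this angle, whatever the lens; pixels are square), "cx", "cy" (the principal point, pixels), "R" (3x3) and "t" (3): a world point X has camera coordinates R X + t; the wrist camera has in their place "T_tool_cam" (4x4, takes a point from camera to tool coordinates, whose origin is the TCP and whose axes are the flange's). Camera axes: x right, y down, z forward; pixel columns grow to the right and rows downward; lengths in mm; the calibration is good to about 2 mm. The wrist camera is an equidistant fisheye: a pixel r from the principal point sees the ray r / f radians off the axis. A picture is of the moment at which its call begins: read the wrist's pose just before it. get_calibration takes no time and is no camera call.
- workorder.job_done(): hands the job in; it is judged then, once.
The state is a dict: "time": time; "qpos": joint angles; "qd": joint speeds; "joint_efforts": joint torques, N m; "position": TCP position; "ee_rot": TCP orientation; "ft_force": force on the tool from outside, world axes, zero at the start; "torque": the same for the moment, N m; "width": finger opening in mm; "finger_force": force on a finger pad.
Only numpy, scipy, OpenCV 4.12 (cv2) and the standard library are available. Lean on these libraries where they do the work, as an engineer would, in place of code of your own. Each camera call takes 0.05 s, during which the arm holds its last target. There are 200 camera calls.

TASK

Get the purple paint pot mixed on the vortex mixer: while it stands on the bench, press its loose lid fully home, then pick the pot up, keep it upright and set it in the mixer's rubber cup. Push the pot and cup down about 5 mm, half of the cup's spring travel, so that the mixer runs, without ever jamming the cup against its bottom stop, and finish while still holding it down there. Leave the other things on the bench where they stand.

Things in the scene. Friction and masses are not known exactly. Their poses are not given: they have to be found in the camera images.
- pot_purple: The purple paint pot: a round pot 44 mm in diameter, its body straight-sided from the base to a shoulder 64 mm up (slight chamfer at the foot), with a pale label and a purple band round it and a purple lid. Mass 0.11 to 0.22 kg. It stands upright on the bench, at one of three places that it shares with the yellow and the red pot. Origin: centre of the underside; z up along the pot's axis.
- lid (a joint): Push-fit lid of the purple pot (44 mm in diameter, 16 mm tall): m it has been pushed down. 0 = standing 6 mm proud of the shoulder with the white neck showing, 0.006 = fully home against the shoulder, where it stops hard. It slides stiffly, with about 8 N of friction, and stays where it is left; 12 N or more on its middle drives it home.
- lid_top (a point): Centre of the top face of the purple pot's lid: 86 mm above the pot's underside at joint 0, 80 mm when fully home.
- mixer: Compact touch-start vortex mixer, fixed on the bench: cream housing 80 mm high on a dark base 150 x 116 mm, sloped dark panel with knob and rocker switch at the front (-x), round black rubber cup on top, above a grey collar 88 mm high. Origin: under the middle of the base, on the bench; x points from panel to rear. The cup's axis is upright at x = +20 mm, y = 0 in this frame.
- cup (a joint): The mixer's spring-loaded cup: m it is pressed straight down, 0 (at rest) to 0.010 (bottom stop). Spring: 5 N to start it moving, 7.5 N at 0.005, 10 N at the stop, so a pot's own weight does not press it; it springs back up when let go. The mixer runs from about 0.003 down, and labours beyond 0.008.
- cup_floor (a point): Centre of the inner floor of the rubber cup, on which the pot's underside stands; 108 mm above the bench at rest. The cup is 14 mm deep from rim to floor, 65 mm in outer diameter at the rim, and tapers inside from about 57 mm at the mouth to about 49 mm at the floor. It moves down with the cup.
- pot_yellow: Bystander: yellow paint pot, same shape, lid on (80 mm high). Origin: centre of the underside.
- pot_red: Bystander: red paint pot, same shape, lid on (80 mm high). Origin: centre of the underside.
- tape: Bystander: roll of blue masking tape lying flat, 96 mm across, 24 mm high. Origin: centre of the underside.
- gesso_jar: Bystander: white jar, 68 mm across, 85 mm high. Origin: centre of the underside.
- spray_can: Bystander: red spray can, 64 mm across, 170 mm high. Origin: centre of the underside.
- brush_tin: Bystander: steel tin 72 mm across, 100 mm high, with brushes up to 230 mm high. Origin: centre of the underside.
- palette_knife: Bystander: palette knife with a wooden handle lying flat, 210 mm long along its x axis. Origin: underside.
There are look-alikes about, which are no part of the job. Of the things like the pot_purple, leave any that is turquoise; of the rest the larger one is meant.

How it is judged:
By the outcome, as a careful person would: the job done as asked, in the order asked, and still so for the second after the job is handed in, while the arm keeps its last pose, push and grip.
It also fails if it takes over 50 s, if anything falls off the work surface, if the arm or the gripper's body presses on something with over 40 N, if the wrist force passes 120 N, or if a joint passes its speed limit or range.

## Working session

There is one attempt and no reset: what is moved stays moved. The work goes in short steps, Python scripts to look and compute and a tool call to move; the robot and the scene stay as the last step left them, time stands still between calls to the robot, and variables do not carry over. Pictures are saved under pics/ and viewed, at most 10 in all, crops included, and the job is handed in when it is done.

Besides the shell and the picture viewer there is one more tool, called after "Request:" by a JSON object that holds its "method" and its "body", one argument or row to a line. carry_out: Moves the arm, as the interface text tells. Its arguments: {"type":"object","properties":{"deltas":{"type":"array","items":{"type":"object","properties":{"rx":{"type":"number"},"ry":{"type":"number"},"rz":{"type":"number"},"x":{"type":"number"},"y":{"type":"number"},"z":{"type":"number"},"fingers":{"type":"number"}}}},"squeeze":{"type":"number"}},"required":["deltas"]}

```bash
mkdir -p pics; cat > h.py <<'E'
import numpy as np, cv2
from rig import arm, eyes, workorder
def snap(n,f):
    p,d=eyes.snapshot(n); cv2.imwrite(f'pics/{f}.png',cv2.cvtColor(p,cv2.COLOR_RGB2BGR)); np.save(f'{f}.npy',d); return p,d
def world(n,u,v,z):
    c=eyes.get_calibration(n); f=210/np.tan(np.radians(c['fov_y']/2))
    return np.array(c['R']).T@(np.array([(u-c['cx'])/f*z,(v-c['cy'])/f*z,z])-np.array(c['t']))
E
python3 - <<'E'
from h import *
snap('scene','s0'); snap('top','t0'); print(arm.sense())
for n in('scene','top'): print(eyes.get_calibration(n))
E
```

```text
{'time': 0.1, 'qpos': array([-1.33460805e+00,  3.13957369e-01,  4.50990345e-02,  1.30360398e+00,
        6.55620781e-06,  1.43117461e+00]), 'qd': array([-1.69384719e-03, -1.50255284e-03,  2.36471922e-03, -1.13948298e-03,
       -3.66850947e-05, -1.30688367e-03]), 'joint_efforts': array([ 9.60505640e-04, -4.81725562e+01,  2.99244279e+01,  1.27713993e-02,
       -2.65545868e-04, -4.62380427e-06]), 'position': array([ 210.91414754, -534.43332686,  230.4824341 ]), 'ee_rot': array([-3.13994379e+00, -2.38345458e-04,  3.75809793e-01]), 'ft_force': array([0.45365119, 0.16117931, 0.45165712]), 'torque': array([ 0.02425335, -0.00710508, -0.02611528]), 'finger_force': 0.0, 'width': 85.62356057258589}
{'fov_y': 44.777320862846594, 'cx': 270.8043429704337, 'cy': 216.3086052913315, 'R': array([[ 0.80596185,  0.59164781,  0.01945161],
       [ 0.4149141 , -0.54116222, -0.73142993],
       [-0.42222244,  0.59757537, -0.68163912]]), 't': array([-493.65295087, -171.9162106 , 1712.31690288])}
{'fov_y': 44.19496933432695, 'cx': 280.58496478762567, 'cy': 211.15074007683012, 'R': array([[ 0.08505851, -0.99637207,  0.00278172],
       [-0.97590649, -0.08387375, -0.20142421],
       [ 0.20092677,  0.01441815, -0.97950015]]), 't': array([ -23.46042431,  578.55818592, 1482.49922578])}
```

View pics/s0.png

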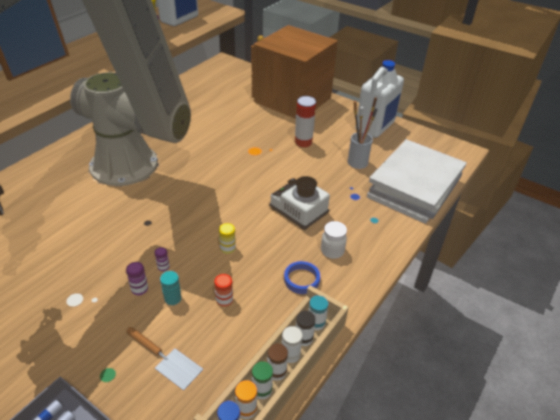

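View pics/t0.png

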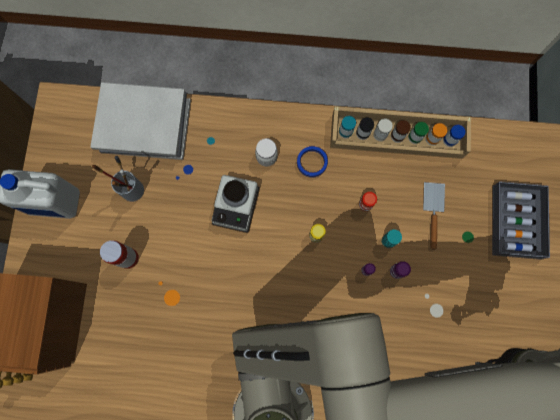

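Candidates: the larger purple pot at scene (137,277) / top (402,269), the small purple one at scene (162,258) / top (369,269), and the turquoise one at scene (171,287) / top (393,238). The larger purple pot fits the description. The mixer's cup is at top (235,190). Next I'll check the choice in a crop and measure.

```bash
python3 - <<'E'
from h import *
a=cv2.imread('pics/s0.png')[235:315,100:200]; b=cv2.imread('pics/t0.png')[225:295,350:430]; c=cv2.imread('pics/t0.png')[165:235,200:280]
a=cv2.resize(a,(400,320),interpolation=3); b=cv2.resize(b,(400,350),interpolation=3);c=cv2.resize(c,(400,350),interpolation=3)
o=np.zeros((600,800,3),np.uint8)
o=np.zeros((350,800,3),np.uint8); o[:,:400]=b;o[:,400:]=c
o=np.vstack([cv2.resize(o,(560,245)),np.hstack([a,np.zeros((320,160,3),np.uint8)])]); cv2.imwrite('pics/c0.png',o)
d=np.load('t0.npy'); c=eyes.get_calibration('top')
def cloud(n,f,u0,u1,v0,v1):
    d=np.load(f); v,u=np.mgrid[v0:v1,u0:u1]; z=d[v,u]; P=np.stack([world(n,a,b,q) for a,b,q in zip(u.ravel(),v.ravel(),z.ravel())]); return P[z.ravel()>0]
for nm,n,f,box,lo,hi in [('purple','top','t0.npy',(388,418,254,285),70,100),('small','top','t0.npy',(358,382,257,282),20,100),('turq','top','t0.npy',(380,408,224,252),60,120),('cup','top','t0.npy',(215,256,170,210),112,140),
  ('purpleS','scene','s0.npy',(122,152,258,298),76,100),('cupS','scene','s0.npy',(288,325,172,205),112,140)]:
    P=cloud(n,f,*box); Q=P[(P[:,2]>lo)&(P[:,2]<hi)]
    print(nm,len(Q),P[:,2].max().round(1),Q.mean(0).round(1),Q.min(0).round(1),Q.max(0).round(1),'medz',np.median(Q[:,2]).round(1))
P=cloud('top','t0.npy',205,265,165,240); Q=P[(P[:,2]>70)&(P[:,2]<86)]; print(cv2.minAreaRect(Q[:,:2].astype(np.float32)))
Q=P[(P[:,2]>112)]; print(cv2.minEnclosingCircle(Q[:,:2].astype(np.float32)))
P=cloud('top','t0.npy',385,420,252,285);Q=P[P[:,2]>76]; print(cv2.minEnclosingCircle(Q[:,:2].astype(np.float32)))
E
```

```text
purple 196 93.8 [ 434.3 -336.4   84.9] [ 412.4 -358.3   71.6] [ 455.1 -314.8   93.8] medz 85.3
small 125 69.9 [ 427.8 -243.3   58.7] [ 413.3 -262.4   22. ] [ 443.7 -230.    69.9] medz 63.1
turq 206 95.0 [ 523.8 -306.2   84.1] [ 503.4 -329.2   60.4] [ 546.4 -285.8   95. ] medz 85.6Traceback (most recent call last):
  File "<stdin>", line 12, in <module>
  File "<stdin>", line 9, in cloud
  File "h.py", line 6, in world
    c=eyes.get_calibration(n); f=210/np.tan(np.radians(c['fov_y']/2))
ValueError: time passes only in moves, steps and waits
```

View pics/c0.png

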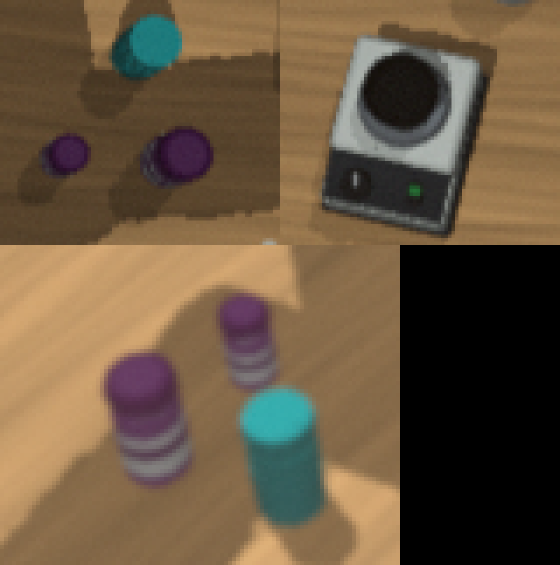

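The crop shows the larger purple pot, with the smaller purple and the turquoise pots as look-alikes. The choice stands. I'll finish the measurements with cached calibration.

```bash
python3 - <<'E'
from h import *
import json
for n in('scene','top','wrist'):
    c=eyes.get_calibration(n); json.dump({k:np.array(v).tolist() for k,v in c.items()},open(n+'.json','w'))
E
cat >> h.py <<'E'
import json
def cloud(n,d,u0,u1,v0,v1):
    c=json.load(open(n+'.json')); f=210/np.tan(np.radians(c['fov_y']/2))
    v,u=np.mgrid[v0:v1,u0:u1]; z=d[v,u]
    X=np.stack([(u-c['cx'])/f*z,(v-c['cy'])/f*z,z],-1)[z>0]
    return (X-np.array(c['t']))@np.array(c['R'])
E
python3 - <<'E'
from h import *
t=np.load('t0.npy');s=np.load('s0.npy')
def circ(Q): return [np.round(x,1) for x in cv2.minEnclosingCircle(Q[:,:2].astype(np.float32))]
for nm,n,d,box,lo,hi in [('purple','top',t,(388,418,254,285),76,100),('purpleS','scene',s,(122,152,258,298),78,100),('cup','top',t,(215,256,170,210),114,140),('cupS','scene',s,(288,325,172,205),114,140),('yellow','top',t,(305,332,220,245),60,100),('red','top',t,(355,382,186,215),60,100)]:
    P=cloud(n,d,*box);Q=P[(P[:,2]>lo)&(P[:,2]<hi)]
    print(nm,len(Q),Q.mean(0).round(1),((Q.min(0)+Q.max(0))/2).round(1),(np.ptp(Q,axis=0)).round(1),circ(Q),np.median(Q[:,2]).round(1))
P=cloud('top',t,205,265,165,240); Q=P[(P[:,2]>72)&(P[:,2]<84)]; print(cv2.minAreaRect(Q[:,:2].astype(np.float32)))
w=json.load(open('wrist.json'));print(w)
E
```

```text
purple 190 [ 434.5 -336.8   85.2] [ 434.5 -337.    85.2] [41.2 42.5 17.2] [array([ 435.6, -336.8]), np.float64(22.4)] 85.5
purpleS 221 [ 438.3 -339.1   85.6] [ 436.6 -338.    84.6] [46.3 44.3 13.2] [array([ 436.4, -336.7]), np.float64(23.7)] 86.2
cup 132 [616.  165.7 120.6] [614.  165.  121.8] [63.6 61.8 15.3] [array([613.5, 164.4]), np.float64(32.8)] 120.4
cupS 154 [612.4 166.  120.9] [614.1 163.6 121.8] [65.2 69.5 15.5] [array([611.5, 163.8]), np.float64(35.4)] 121.2
yellow 193 [522.5 -86.2  79.4] [523.9 -87.   74.3] [44.3 44.4 27.2] [array([524.1, -87.1]), np.float64(22.7)] 79.8
red 192 [ 632.  -230.8   79.3] [ 633.  -231.3   74.7] [44.  43.  26.7] [array([ 632.6, -231.7]), np.float64(22.5)] 80.1
((595.8707275390625, 166.04150390625), (109.93782806396484, 138.60739135742188), 82.127197265625)
{'fov_y': 65.70646984690485, 'cx': 276.2547510032338, 'cy': 204.5068670025998, 'T_tool_cam': [[7.510238929412211e-05, -0.9457082011148195, -0.32501691141200967, 83.67120122346769], [0.9999999867106845, 2.3994805506351305e-05, 0.00016125408280097598, -0.0478260226128846], [-0.00014470059099252265, -0.3250169192033245, 0.9457081903490724, -143.52952684892097], [0.0, 0.0, 0.0, 1.0]]}
```

The pot is at about (435,-337) with the lid proud (top at 86 mm), and the cup axis is at about (613,164.5). I'll go above the pot with the fingers shut and turn the yaw by 0.58 for clearance and wrist range.

Request:
{"method": "carry_out", "body": {
  "deltas": [
    {"x":0.016,"y":0.014,"z":-0.006,"rz":0.04,"fingers":0},
    {"x":0.016,"y":0.014,"z":-0.006,"rz":0.04,"fingers":0},
    {"x":0.016,"y":0.0142,"z":-0.006,"rz":0.042,"fingers":0},
    {"x":0.016,"y":0.0142,"z":-0.006,"rz":0.042,"fingers":0},
    {"x":0.016,"y":0.0141,"z":-0.006,"rz":0.042,"fingers":0},
    {"x":0.016,"y":0.0141,"z":-0.006,"rz":0.042,"fingers":0},
    {"x":0.016,"y":0.0141,"z":-0.006,"rz":0.042,"fingers":0},
    {"x":0.016,"y":0.0141,"z":-0.006,"rz":0.042,"fingers":0},
    {"x":0.016,"y":0.0141,"z":-0.006,"rz":0.042,"fingers":0},
    {"x":0.016,"y":0.0141,"z":-0.006,"rz":0.042,"fingers":0},
    {"x":0.016,"y":0.0141,"z":-0.006,"rz":0.041,"fingers":0},
    {"x":0.016,"y":0.0141,"z":-0.006,"rz":0.041,"fingers":0},
    {"x":0.016,"y":0.0141,"z":-0.006,"rz":0.041,"fingers":0},
    {"x":0.016,"y":0.0141,"z":-0.006,"rz":0.041,"fingers":0},
    {"fingers":0},
    {"fingers":0}
  ],
  "squeeze": 40
}}

```text
invalid input
```

Request:
{"method": "carry_out", "body": {
  "deltas": [
    {"x":0.016,"y":0.014,"z":-0.006,"rx":0,"ry":0,"rz":0.04,"fingers":0},
    {"x":0.016,"y":0.014,"z":-0.006,"rx":0,"ry":0,"rz":0.04,"fingers":0}
  ],
  "squeeze": 40
}}

```text
time: 0.3
position: [242.9, -506.7, 218.7]
ee_rot: [-3.141, -0.0, 0.456]
ft_force: [-0.3, -0.1, 0.1]
width: 59.5
finger_force: 0.0
```

Request:
{"method": "carry_out", "body": {
  "deltas": [
    {"x":0.016,"y":0.0141,"z":-0.007,"rx":0,"ry":0,"rz":0.042,"fingers":0},
    {"x":0.016,"y":0.0141,"z":-0.007,"rx":0,"ry":0,"rz":0.042,"fingers":0},
    {"x":0.016,"y":0.0141,"z":-0.007,"rx":0,"ry":0,"rz":0.042,"fingers":0},
    {"x":0.016,"y":0.0141,"z":-0.007,"rx":0,"ry":0,"rz":0.042,"fingers":0},
    {"x":0.016,"y":0.0141,"z":-0.007,"rx":0,"ry":0,"rz":0.042,"fingers":0},
    {"x":0.016,"y":0.0141,"z":-0.007,"rx":0,"ry":0,"rz":0.042,"fingers":0},
    {"x":0.016,"y":0.0141,"z":-0.007,"rx":0,"ry":0,"rz":0.042,"fingers":0},
    {"x":0.016,"y":0.0141,"z":-0.007,"rx":0,"ry":0,"rz":0.042,"fingers":0},
    {"x":0.016,"y":0.0141,"z":-0.007,"rx":0,"ry":0,"rz":0.042,"fingers":0},
    {"x":0.016,"y":0.0141,"z":-0.007,"rx":0,"ry":0,"rz":0.042,"fingers":0},
    {"x":0.016,"y":0.0141,"z":-0.007,"rx":0,"ry":0,"rz":0.042,"fingers":0},
    {"x":0.016,"y":0.0141,"z":-0.007,"rx":0,"ry":0,"rz":0.042,"fingers":0},
    {"x":0,"y":0,"z":0,"rx":0,"ry":0,"rz":0,"fingers":0}
  ]
}}

```text
time: 1.6
position: [435.7, -335.4, 133.9]
ee_rot: [-3.139, -0.001, 0.963]
ft_force: [-0.0, -0.5, -0.0]
width: -0.2
finger_force: 0.0
```

```bash
python3 - <<'E'
from h import *
from scipy.spatial.transform import Rotation as R
s=arm.sense(); p,d=snap('wrist','w0')
c=json.load(open('wrist.json')); f=210/np.tan(np.radians(c['fov_y']/2))
v,u=np.mgrid[0:420,0:560]; x=u-c['cx'];y=v-c['cy'];r=np.hypot(x,y)+1e-9;th=r/f
X=np.stack([np.tan(th)*x/r*d,np.tan(th)*y/r*d,d],-1)
T=np.array(c['T_tool_cam']); W=(X@T[:3,:3].T+T[:3,3])@R.from_euler('xyz',s['ee_rot']).as_matrix().T+s['position']
hsv=cv2.cvtColor(p,cv2.COLOR_RGB2HSV)
m=(d>0)&(np.hypot(W[...,0]-435,W[...,1]+337)<32)&(W[...,2]>81)&(W[...,2]<92)
Q=W[m];print(s['position'],s['ee_rot'],s['ft_force'],s['width'],len(Q),Q.mean(0),(Q.min(0)+Q.max(0))/2,np.ptp(Q,axis=0),cv2.minEnclosingCircle(Q[:,:2].astype(np.float32)))
E
```

```text
[ 435.69291939 -335.3677165   133.8612451 ] [-3.13902757e+00 -1.11441573e-03  9.63377866e-01] [-0.03288425 -0.51358699 -0.0114582 ] -0.20124948287884478 3166 [ 437.72488417 -334.77208794   86.05387594] [ 436.42057494 -336.69671544   84.98687657] [45.13993972 44.59460794  7.90618882] ((436.42059326171875, -336.6978759765625), 22.64812469482422)
```

View pics/w0.png

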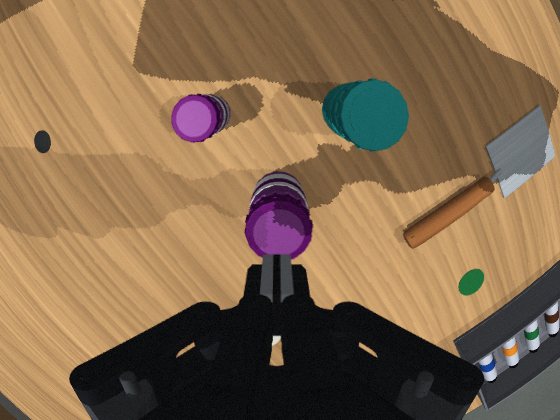

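The wrist picture shows the shut fingers just above the purple lid at (279,230), which agrees to 1 mm with the other cameras. I'll lower and press.

Request:
{"method": "carry_out", "body": {
  "deltas": [
    {"x":0.0005,"y":-0.0015,"z":-0.015,"rx":0,"ry":0,"rz":0,"fingers":0},
    {"x":0,"y":0,"z":-0.015,"rx":0,"ry":0,"rz":0,"fingers":0},
    {"x":0,"y":0,"z":-0.01,"rx":0,"ry":0,"rz":0,"fingers":0},
    {"x":0,"y":0,"z":-0.005,"rx":0,"ry":0,"rz":0,"fingers":0},
    {"x":0,"y":0,"z":-0.002,"rx":0,"ry":0,"rz":0,"fingers":0},
    {"x":0,"y":0,"z":-0.002,"rx":0,"ry":0,"rz":0,"fingers":0},
    {"x":0,"y":0,"z":0,"rx":0,"ry":0,"rz":0,"fingers":0}
  ]
}}

```text
time: 2.35
position: [435.6, -339.5, 86.6]
ee_rot: [3.141, 0.0, 0.96]
ft_force: [0.1, 0.6, 0.7]
width: 0.1
finger_force: 0.0
```

Request:
{"method": "carry_out", "body": {
  "deltas": [
    {"x":0,"y":0.001,"z":-0.001,"rx":0,"ry":0,"rz":0,"fingers":0},
    {"x":0,"y":0,"z":-0.001,"rx":0,"ry":0,"rz":0,"fingers":0}
  ]
}}

```text
time: 2.55
position: [435.8, -338.3, 84.8]
ee_rot: [3.141, 0.0, 0.96]
ft_force: [-1.1, 0.4, 8.0]
width: 0.0
finger_force: 4.0
```

```bash
python3 - <<'E'
from h import *
for i in range(3):
    s=arm.sense();print(s['position'],s['ft_force'],s['qpos'])
E
```

```text
[ 435.81513218 -338.32188446   84.79693341] [-1.12408223  0.3991137   8.03972562] [-8.05640698e-01  3.55481488e-01 -2.67540402e-01  9.46808750e-01
  1.32237948e-05  1.37596798e+00]
[ 435.81513218 -338.32188446   84.79693341] [-1.12408223  0.3991137   8.03972562] [-8.05640698e-01  3.55481488e-01 -2.67540402e-01  9.46808750e-01
  1.32237948e-05  1.37596798e+00]
[ 435.81513218 -338.32188446   84.79693341] [-1.12408223  0.3991137   8.03972562] [-8.05640698e-01  3.55481488e-01 -2.67540402e-01  9.46808750e-01
  1.32237948e-05  1.37596798e+00]
```

Request:
{"method": "carry_out", "body": {
  "deltas": [
    {"x":0,"y":0.0005,"z":-0.001,"rx":0,"ry":0,"rz":0,"fingers":0},
    {"x":0,"y":0,"z":-0.001,"rx":0,"ry":0,"rz":0,"fingers":0},
    {"x":0,"y":0,"z":-0.001,"rx":0,"ry":0,"rz":0,"fingers":0},
    {"x":0,"y":0,"z":-0.001,"rx":0,"ry":0,"rz":0,"fingers":0}
  ]
}}

```text
time: 2.95
position: [436.0, -338.4, 81.9]
ee_rot: [3.139, 0.001, 0.96]
ft_force: [-1.5, 0.6, 8.6]
width: -0.4
finger_force: 4.0
```

Request:
{"method": "carry_out", "body": {
  "deltas": [
    {"x":0,"y":0,"z":-0.001,"rx":0,"ry":0,"rz":0,"fingers":0},
    {"x":0,"y":0,"z":-0.001,"rx":0,"ry":0,"rz":0,"fingers":0},
    {"x":0,"y":0,"z":-0.001,"rx":0,"ry":0,"rz":0,"fingers":0}
  ]
}}

```text
time: 3.25
position: [436.5, -338.8, 80.0]
ee_rot: [3.138, 0.001, 0.96]
ft_force: [-4.2, 2.4, 19.9]
width: -0.0
finger_force: 10.3
```

The force has risen to 20 N at z = 80, so the lid is home. I'll lift and open while rising.

Request:
{"method": "carry_out", "body": {
  "deltas": [
    {"x":0,"y":0,"z":0,"rx":0,"ry":0,"rz":0,"fingers":0},
    {"x":0,"y":0,"z":0.01,"rx":0,"ry":0,"rz":0,"fingers":0},
    {"x":0,"y":0.0005,"z":0.02,"rx":0,"ry":0,"rz":0,"fingers":1},
    {"x":0,"y":0.0005,"z":0.02,"rx":0,"ry":0,"rz":0,"fingers":1},
    {"x":0,"y":0.0005,"z":0,"rx":0,"ry":0,"rz":0,"fingers":1},
    {"x":0,"y":0,"z":0,"rx":0,"ry":0,"rz":0,"fingers":1},
    {"x":0,"y":0,"z":0,"rx":0,"ry":0,"rz":0,"fingers":1},
    {"x":0,"y":0,"z":0,"rx":0,"ry":0,"rz":0,"fingers":1}
  ]
}}

```text
time: 4.05
position: [435.0, -335.7, 126.2]
ee_rot: [-3.14, -0.0, 0.96]
ft_force: [-0.1, 0.3, -0.2]
width: 84.5
finger_force: 0.0
```

```bash
cat >> h.py <<'E'
def wcloud(f):
    from scipy.spatial.transform import Rotation as R
    s=arm.sense(); p,d=snap('wrist',f)
    c=json.load(open('wrist.json')); F=210/np.tan(np.radians(c['fov_y']/2))
    v,u=np.mgrid[0:420,0:560]; x=u-c['cx'];y=v-c['cy'];r=np.hypot(x,y)+1e-9;th=r/F
    X=np.stack([np.tan(th)*x/r*d,np.tan(th)*y/r*d,d],-1)
    T=np.array(c['T_tool_cam']); return s,p,d,(X@T[:3,:3].T+T[:3,3])@R.from_euler('xyz',s['ee_rot']).as_matrix().T+s['position']
E
python3 - <<'E'
from h import *
s,p,d,W=wcloud('w1')
Q=W[(d>0)&(np.hypot(W[...,0]-435,W[...,1]+337)<32)&(W[...,2]>74)&(W[...,2]<92)]
print(s['position'],s['ee_rot'],s['ft_force'],s['width'],len(Q),np.median(Q,axis=0),cv2.minEnclosingCircle(Q[:,:2].astype(np.float32)))
E
```

```text
[ 434.97862285 -335.67292096  126.20765469] [-3.13969811e+00 -3.26690953e-04  9.59818320e-01] [-0.07049321  0.30164975 -0.20579015] 84.48843235802589 3491 [ 437.49786437 -334.995471     81.24253059] ((436.2788391113281, -337.0346984863281), 22.818222045898438)
```

View pics/w1.png

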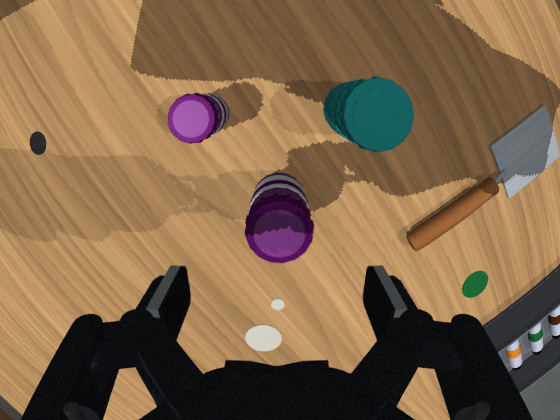

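The wrist view shows the lid seated (top at 80–81 mm), the pot at pixel (279,232) unmoved, and the fingers open around it. Now descend and grasp.

Request:
{"method": "carry_out", "body": {
  "deltas": [
    {"x":0.001,"y":-0.001,"z":-0.015,"rx":0,"ry":0,"rz":0,"fingers":1},
    {"x":0,"y":0,"z":-0.02,"rx":0,"ry":0,"rz":0,"fingers":1},
    {"x":0,"y":0,"z":-0.02,"rx":0,"ry":0,"rz":0,"fingers":1},
    {"x":0,"y":0,"z":-0.02,"rx":0,"ry":0,"rz":0,"fingers":1},
    {"x":0,"y":0,"z":-0.015,"rx":0,"ry":0,"rz":0,"fingers":1},
    {"x":0,"y":0,"z":-0.009,"rx":0,"ry":0,"rz":0,"fingers":1},
    {"x":0,"y":0,"z":0,"rx":0,"ry":0,"rz":0,"fingers":1}
  ]
}}

```text
time: 4.8
position: [435.5, -336.2, 26.7]
ee_rot: [-3.138, -0.001, 0.96]
ft_force: [0.3, -0.6, 0.9]
width: 85.4
finger_force: 0.0
```

Request:
{"method": "carry_out", "body": {
  "deltas": [
    {"x":0.0005,"y":-0.0005,"z":0,"rx":0,"ry":0,"rz":0,"fingers":0},
    {"x":0,"y":0,"z":0,"rx":0,"ry":0,"rz":0,"fingers":0},
    {"x":0,"y":0,"z":0,"rx":0,"ry":0,"rz":0,"fingers":0},
    {"x":0,"y":0,"z":0,"rx":0,"ry":0,"rz":0,"fingers":0},
    {"x":0,"y":0,"z":0,"rx":0,"ry":0,"rz":0,"fingers":0},
    {"x":0,"y":0,"z":0,"rx":0,"ry":0,"rz":0,"fingers":0}
  ],
  "squeeze": 50
}}

```text
time: 5.4
position: [437.6, -338.3, 29.4]
ee_rot: [3.14, 0.0, 0.96]
ft_force: [-2.1, 0.7, 6.5]
width: 43.1
finger_force: 51.3
```

Request:
{"method": "carry_out", "body": {
  "deltas": [
    {"x":0,"y":0,"z":0,"rx":0,"ry":0,"rz":0,"fingers":0},
    {"x":0,"y":0,"z":0,"rx":0,"ry":0,"rz":0,"fingers":0}
  ]
}}

```text
time: 5.6
position: [437.6, -338.3, 29.4]
ee_rot: [3.14, 0.0, 0.96]
ft_force: [0.4, 0.3, 5.2]
width: 42.8
finger_force: 51.3
```

Request:
{"method": "carry_out", "body": {
  "deltas": [
    {"x":0,"y":0,"z":0.005,"rx":0,"ry":0,"rz":0,"fingers":0},
    {"x":0,"y":0,"z":0.01,"rx":0,"ry":0,"rz":0,"fingers":0},
    {"x":0,"y":0,"z":0.02,"rx":0,"ry":0,"rz":0,"fingers":0},
    {"x":0,"y":0,"z":0.02,"rx":0,"ry":0,"rz":0,"fingers":0},
    {"x":0,"y":0,"z":0.02,"rx":0,"ry":0,"rz":0,"fingers":0},
    {"x":0,"y":0,"z":0.02,"rx":0,"ry":0,"rz":0,"fingers":0},
    {"x":0,"y":0,"z":0.02,"rx":0,"ry":0,"rz":0,"fingers":0},
    {"x":0,"y":0,"z":0.02,"rx":0,"ry":0,"rz":0,"fingers":0},
    {"x":0,"y":0,"z":0.015,"rx":0,"ry":0,"rz":0,"fingers":0},
    {"x":0,"y":0,"z":0,"rx":0,"ry":0,"rz":0,"fingers":0}
  ]
}}

```text
time: 6.6
position: [438.0, -338.7, 181.1]
ee_rot: [3.137, 0.001, 0.96]
ft_force: [0.8, -0.2, -0.7]
width: 42.9
finger_force: 51.0
```

Request:
{"method": "carry_out", "body": {
  "deltas": [
    {"x":0.004,"y":0.012,"z":0,"rx":0,"ry":0,"rz":0,"fingers":0},
    {"x":0.009,"y":0.026,"z":0,"rx":0,"ry":0,"rz":0,"fingers":0},
    {"x":0.009,"y":0.026,"z":0,"rx":0,"ry":0,"rz":0,"fingers":0},
    {"x":0.009,"y":0.026,"z":0,"rx":0,"ry":0,"rz":0,"fingers":0},
    {"x":0.009,"y":0.026,"z":0,"rx":0,"ry":0,"rz":0,"fingers":0},
    {"x":0.009,"y":0.026,"z":0,"rx":0,"ry":0,"rz":0,"fingers":0},
    {"x":0.009,"y":0.026,"z":0,"rx":0,"ry":0,"rz":0,"fingers":0},
    {"x":0.009,"y":0.026,"z":0,"rx":0,"ry":0,"rz":0,"fingers":0},
    {"x":0.009,"y":0.026,"z":0,"rx":0,"ry":0,"rz":0,"fingers":0},
    {"x":0.009,"y":0.026,"z":0,"rx":0,"ry":0,"rz":0,"fingers":0},
    {"x":0.009,"y":0.026,"z":0,"rx":0,"ry":0,"rz":0,"fingers":0},
    {"x":0.009,"y":0.026,"z":0,"rx":0,"ry":0,"rz":0,"fingers":0},
    {"x":0.009,"y":0.026,"z":0,"rx":0,"ry":0,"rz":0,"fingers":0},
    {"x":0.009,"y":0.026,"z":0,"rx":0,"ry":0,"rz":0,"fingers":0},
    {"x":0.009,"y":0.026,"z":0,"rx":0,"ry":0,"rz":0,"fingers":0},
    {"x":0.009,"y":0.026,"z":0,"rx":0,"ry":0,"rz":0,"fingers":0},
    {"x":0.009,"y":0.026,"z":0,"rx":0,"ry":0,"rz":0,"fingers":0},
    {"x":0.009,"y":0.026,"z":0,"rx":0,"ry":0,"rz":0,"fingers":0},
    {"x":0.009,"y":0.025,"z":0,"rx":0,"ry":0,"rz":0,"fingers":0},
    {"x":0.009,"y":0.024,"z":0,"rx":0,"ry":0,"rz":0,"fingers":0}
  ]
}}

```text
time: 8.6
position: [610.7, 167.2, 176.5]
ee_rot: [-3.139, 0.002, 0.961]
ft_force: [1.1, -0.6, -2.0]
width: 43.0
finger_force: 51.0
```

Request:
{"method": "carry_out", "body": {
  "deltas": [
    {"x":0,"y":0,"z":0,"rx":0,"ry":0,"rz":0,"fingers":0},
    {"x":0,"y":0,"z":0,"rx":0,"ry":0,"rz":0,"fingers":0}
  ]
}}

```text
time: 8.8
position: [610.6, 166.2, 176.7]
ee_rot: [-3.139, 0.002, 0.961]
ft_force: [0.1, -0.2, -2.0]
width: 43.1
finger_force: 51.0
```

```bash
python3 - <<'E'
from h import *
s,p,d,W=wcloud('w2')
print(s['position'],s['ee_rot'],s['qpos'],s['ft_force'])
def circ(Q): return [np.round(x,1) for x in cv2.minEnclosingCircle(Q[:,:2].astype(np.float32))]
m=(d>0)&(np.hypot(W[...,0]-613,W[...,1]-164.5)<45)&(W[...,2]>112)&(W[...,2]<126);print('cupW',m.sum(),circ(W[m]),W[m].min(0),W[m].max(0))
ps,ds=snap('scene','s2');pt,dt=snap('top','t2')
for n,pp,dd in(('scene',ps,ds),('top',pt,dt)):
    P=cloud(n,dd,0,560,0,420)
    for lo,hi in((112,126),(160,225),(208,226)):
        Q=P[(np.hypot(P[:,0]-613,P[:,1]-164.5)<38)&(P[:,2]>lo)&(P[:,2]<hi)]
        if len(Q)>5: print(n,lo,len(Q),Q.mean(0).round(1),circ(Q),Q[:,2].max().round(1))
a=cv2.cvtColor(ps,4)[90:240,230:400]; cv2.imwrite('pics/c2.png',cv2.resize(np.hstack([a,cv2.cvtColor(pt,4)[120:270,160:330]]),None,fx=2.3,fy=2.3,interpolation=3))
E
```

```text
[610.64340584 166.17748357 176.66091208] [-3.13946351e+00  2.35594930e-03  9.61456016e-01] [ 1.39082265e-01  4.47575685e-01  1.09743502e-01  1.23612748e+00
 -2.77504297e-04  2.31922185e+00] [ 0.06046064 -0.24655882 -2.02295552]
cupW 1550 [array([615.2, 164.8]), np.float64(32.2)] [584.43082126 135.43242079 112.0506663 ] [646.43903632 196.68444403 124.74666207]
scene 112 159 [615.3 162.8 118.5] [array([614.9, 164.1]), np.float64(35.5)] 125.8
scene 160 256 [617.3 146.6 192.1] [array([610.4, 160.1]), np.float64(35.4)] 224.5
scene 208 67 [614.  145.5 216.5] [array([610.1, 159.6]), np.float64(35.3)] 225.9
top 112 32 [618.8 140.1 119.6] [array([617.9, 142.5]), np.float64(21.0)] 125.7
top 160 9 [615.7 142.2 184.9] [array([616. , 140.9]), np.float64(9.7)] 196.4
```

View pics/c2.png

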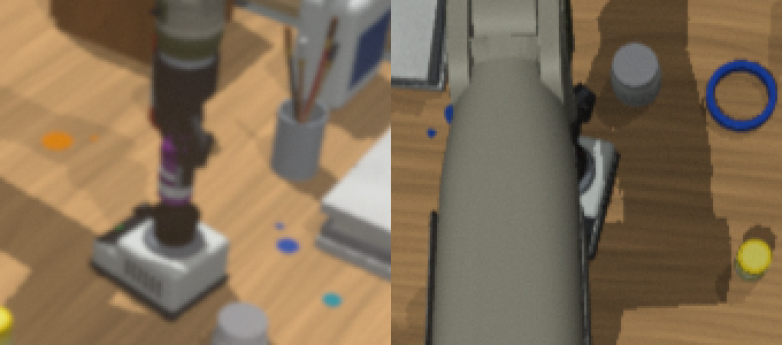

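View pics/w2.png

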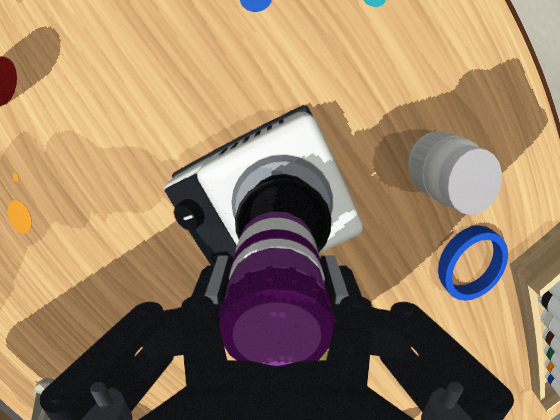

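The pot is held upright above the cup, with the base about 25 mm over the rim. In the wrist view the lid is at (277,325) and the cup at about (283,215). I'll fit pot and cup in the same wrist cloud to get their relative offset.

```bash
python3 - <<'E'
from h import *
from scipy.optimize import least_squares
s,p,d,W=wcloud('w3'); print(s['position'])
hsv=cv2.cvtColor(p,cv2.COLOR_RGB2HSV)
def cyl(Q,r):
    # side-surface points: fixed-radius circle
    f=lambda x:np.hypot(Q[:,0]-x[0],Q[:,1]-x[1])-r
    o=least_squares(f,[612,165],loss='soft_l1'); return o.x.round(1),np.abs(o.fun).mean().round(2)
v,u=np.mgrid[0:420,0:560]; ok=d>0
L=ok&(np.hypot(u-277,v-325)<70)
top=ok&(W[...,2]>215)&(W[...,2]<245)&(np.hypot(W[...,0]-612,W[...,1]-165)<30)
print('zs',np.percentile(W[top][:,2],[5,50,95]),cv2.minEnclosingCircle(W[top][:,:2].astype(np.float32)))
side=ok&(u>245)&(u<315)&(W[...,2]>152)&(W[...,2]<188)&(np.hypot(W[...,0]-612,W[...,1]-165)<30)
print('side',side.sum(),cyl(W[side],22))
for lo,hi in((152,165),(165,178),(178,190),(195,210)):
    q=side=ok&(u>250)&(u<310)&(W[...,2]>lo)&(W[...,2]<hi)&(np.hypot(W[...,0]-612,W[...,1]-165)<30); print(lo,q.sum(),cyl(W[q],22))
rim=ok&(W[...,2]>119.5)&(W[...,2]<125)&(np.hypot(W[...,0]-613,W[...,1]-165)<42)
Q=W[rim]; hull=cv2.convexHull(Q[:,:2].astype(np.float32))[:,0]
far=Q[(np.hypot(Q[:,0]-614,Q[:,1]-165)>30)]
print('rim',rim.sum(),len(far),cyl(far,32.5),cv2.minEnclosingCircle(Q[:,:2].astype(np.float32)))
col=ok&(W[...,2]>86)&(W[...,2]<91)&(np.hypot(W[...,0]-613,W[...,1]-165)<60); Q=W[col]; print('collar',col.sum(),cv2.minEnclosingCircle(Q[:,:2].astype(np.float32)))
E
```

```text
[611.21369385 164.70844521 177.73233607]
zs [217.693851   229.30884976 233.43840707] ((616.9805297851562, 171.9930877685547), 28.134050369262695)
side 1621 (array([611.4, 165. ]), np.float64(0.29))
152 402 (array([611.2, 164.6]), np.float64(0.24))
165 552 (array([611.5, 165. ]), np.float64(0.17))
178 610 (array([611.5, 165.2]), np.float64(0.2))
195 1024 (array([611.2, 164.6]), np.float64(0.3))
rim 1183 621 (array([613., 164.]), np.float64(0.96)) ((615.09423828125, 164.98533630371094), 32.204063415527344)
collar 1682 ((615.3672485351562, 166.03573608398438), 37.3654670715332)
```

Request:
{"method": "carry_out", "body": {
  "deltas": [
    {"x":0.0018,"y":-0.0003,"z":-0.006,"rx":0,"ry":0,"rz":0,"fingers":0},
    {"x":0,"y":0,"z":-0.006,"rx":0,"ry":0,"rz":0,"fingers":0},
    {"x":0,"y":0,"z":-0.006,"rx":0,"ry":0,"rz":0,"fingers":0},
    {"x":0,"y":0,"z":-0.005,"rx":0,"ry":0,"rz":0,"fingers":0},
    {"x":0,"y":0,"z":0,"rx":0,"ry":0,"rz":0,"fingers":0},
    {"x":0,"y":0,"z":0,"rx":0,"ry":0,"rz":0,"fingers":0},
    {"x":0,"y":0,"z":0,"rx":0,"ry":0,"rz":0,"fingers":0}
  ]
}}

```text
time: 9.7
position: [614.0, 165.1, 155.6]
ee_rot: [3.141, -0.0, 0.96]
ft_force: [-0.7, 0.3, -1.7]
width: 43.1
finger_force: 51.0
```

Request:
{"method": "carry_out", "body": {
  "deltas": [
    {"x":-0.0003,"y":-0.0005,"z":-0.003,"rx":0,"ry":0,"rz":0,"fingers":0},
    {"x":0,"y":0,"z":-0.003,"rx":0,"ry":0,"rz":0,"fingers":0},
    {"x":0,"y":0,"z":-0.003,"rx":0,"ry":0,"rz":0,"fingers":0},
    {"x":0,"y":0,"z":-0.003,"rx":0,"ry":0,"rz":0,"fingers":0},
    {"x":0,"y":0,"z":-0.002,"rx":0,"ry":0,"rz":0,"fingers":0},
    {"x":0,"y":0,"z":0,"rx":0,"ry":0,"rz":0,"fingers":0},
    {"x":0,"y":0,"z":0,"rx":0,"ry":0,"rz":0,"fingers":0}
  ]
}}

```text
time: 10.4
position: [613.5, 164.5, 141.3]
ee_rot: [3.142, 0.0, 0.96]
ft_force: [0.4, 0.5, -0.9]
width: 43.0
finger_force: 51.0
```

Request:
{"method": "carry_out", "body": {
  "deltas": [
    {"x":0,"y":0,"z":-0.001,"rx":0,"ry":0,"rz":0,"fingers":0},
    {"x":0,"y":0,"z":-0.001,"rx":0,"ry":0,"rz":0,"fingers":0},
    {"x":0,"y":0,"z":-0.001,"rx":0,"ry":0,"rz":0,"fingers":0},
    {"x":0,"y":0,"z":0,"rx":0,"ry":0,"rz":0,"fingers":0}
  ]
}}

```text
time: 10.8
position: [613.4, 164.5, 138.1]
ee_rot: [-3.141, 0.0, 0.96]
ft_force: [0.6, -0.9, -0.9]
width: 43.0
finger_force: 51.0
```

Request:
{"method": "carry_out", "body": {
  "deltas": [
    {"x":0,"y":0,"z":-0.001,"rx":0,"ry":0,"rz":0,"fingers":0},
    {"x":0,"y":0,"z":-0.001,"rx":0,"ry":0,"rz":0,"fingers":0},
    {"x":0,"y":0,"z":0,"rx":0,"ry":0,"rz":0,"fingers":0}
  ]
}}

```text
time: 11.1
position: [613.6, 164.5, 136.9]
ee_rot: [3.141, -0.0, 0.96]
ft_force: [-1.0, 0.8, 3.5]
width: 43.4
finger_force: 51.3
```

Contact is at TCP 137, with a cup reaction of about 5 N once the pot's weight of about 1.8 N is added. I'll push on gently.

Request:
{"method": "carry_out", "body": {
  "deltas": [
    {"x":0,"y":0,"z":-0.001,"rx":0,"ry":0,"rz":0,"fingers":0},
    {"x":0,"y":0,"z":-0.001,"rx":0,"ry":0,"rz":0,"fingers":0},
    {"x":0,"y":0,"z":-0.001,"rx":0,"ry":0,"rz":0,"fingers":0},
    {"x":0,"y":0,"z":-0.001,"rx":0,"ry":0,"rz":0,"fingers":0},
    {"x":0,"y":0,"z":0,"rx":0,"ry":0,"rz":0,"fingers":0},
    {"x":0,"y":0,"z":0,"rx":0,"ry":0,"rz":0,"fingers":0}
  ]
}}

```text
time: 11.7
position: [613.6, 164.6, 132.5]
ee_rot: [3.141, -0.0, 0.96]
ft_force: [-2.2, -0.1, 5.5]
width: 42.7
finger_force: 51.5
```

```bash
python3 - <<'E'
from h import *
F=[]
for i in range(4):
    s,p,d,W=wcloud('w4'); F.append(np.r_[s['position'],s['ft_force']])
print(np.round(F,1))
v,u=np.mgrid[0:420,0:560]; r=np.hypot(W[...,0]-613.5,W[...,1]-164.5)
q=(d>0)&(r>28.5)&(r<32)&(W[...,2]>105)&(W[...,2]<128); print('rim z now',q.sum(),np.percentile(W[q][:,2],[25,50,75]))
q=(d>0)&(r>33.5)&(r<37)&(W[...,2]>80)&(W[...,2]<95); print('collar z',q.sum(),np.median(W[q][:,2]))
E
```

```text
[[ 6.136e+02  1.646e+02  1.325e+02 -2.200e+00 -1.000e-01  5.500e+00]
 [ 6.136e+02  1.645e+02  1.325e+02 -1.700e+00 -6.000e-01  4.300e+00]
 [ 6.136e+02  1.645e+02  1.325e+02 -1.600e+00  4.000e-01  5.700e+00]
 [ 6.137e+02  1.645e+02  1.325e+02 -1.900e+00  3.000e-01  5.500e+00]]
rim z now 937 [117.29461896 117.83673115 118.24429473]
collar z 989 88.88265706687534
```

View pics/w4.png

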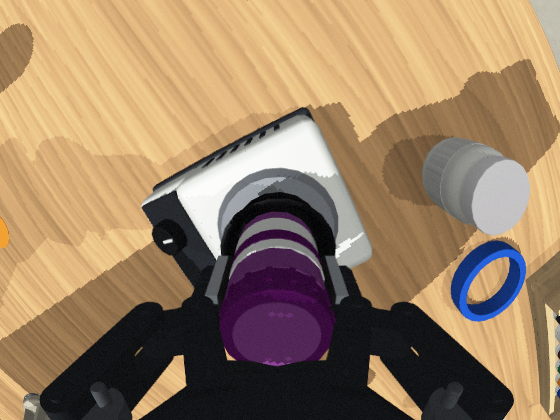

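The pot stands in the cup in the wrist view. The rim reads about 117 mm (122 at rest), the TCP has gone down about 4.5 mm since contact and the reaction is about 7 N. That puts the cup close to 5 mm down and the pose is steady.

```bash
python3 -c "
from rig import workorder
print(workorder.job_done())"
```

```text
the job is handed in; nothing more can be done
None
```

I pressed the purple pot's lid home on the bench, set the pot upright in the mixer cup, and handed the job in while still holding the cup about 5 mm down, well short of its bottom stop.

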